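Stand the slumped card set back in the shelf divider

ROBOT

A 7-joint arm with a two-finger parallel gripper is mounted at the origin on the work surface. World frame = base frame: x ahead of the robot, y to its left, z up, the work surface at z = 0. Lengths are in m, angles in rad, forces in N, time in s.
With the tool pointing down it reaches from about 0.425 to 1.025 m from the base axis. Payload 9.4 kg.
Tool frame: the origin (TCP) lies midway between the tips of the shut fingers; the grasp point (between the pads) lies 19 mm behind it; z points along the fingers, y is the line along which they close (so a half turn about z gives the same grasp; the last joint's range is limited). The gripper opens to 85 mm and grips with 20 to 120 N. Pads are 22 mm wide; open, the fingers measure 114 mm over their backs; the gripper's body (76 mm by 85 mm) begins 54 mm behind the grasp point. The pads swing forward as they close: fully open they stand 13 mm farther back than shut.
Start: joints at [-1.178, 0.599, -0.003, 1.599, 0.002, 0.943, -0.08], TCP at [0.328, 0.646, 0.231] pointing down, gripper open.
Joint ranges: [-2.57, 2.57], [-0.35, 1.97], [-1.29, 1.29], [0.11, 2.56], [-1.05, 4.19], [0.11, 1.86], [-2.63, 2.63]. Speed limits (rad/s): [2.22, 2.22, 3.01, 3.01, 3.14, 3.14, 3.14].

INTERFACE

Orientations are given as a rotation vector (axis times angle).
In Python, from rig import robot gives the robot as it stands. The module is installed in compiled form; this text tells all that it offers.
- The arm moves only by the tool jog_arm, never from a script. Its argument "rows" is a list of rows, each a list of 7 numbers: the turn, a rotation vector about the tool's x, y, z in rad, then the shift along the tool's x, y, z in m, then the closure, from 0 (fully open) to 1 (shut). A call has 1 to 20 rows; each row is the pose to reach, as a shift and turn from the pose commanded when the call began, along the tool's axes at that moment; what a row does not reach only later rows make up. A row lasts 1/12 s, in which the tool goes at most 41.7 mm and 7.16 degrees, less where a joint would pass 70% of its speed; a pose out of reach is approached as far as the arm can. A call with a gripper value outside its range is refused whole. The fingers move at their own pace and stop on an object; "force" is the grip in N (left out, the last holds). Time passes only in rows, so rows that repeat a pose let the fingers close. It gives the time, the measured TCP pose, the force, the opening and the grip force at its end, in the units of the state.
- robot.observe(): the state, without advancing time (a new reading comes with each control period).
- robot.read_camera(name): name is "scene" or "top"; returns (picture, depth): 480x640x3 uint8, red, green, blue; 480x640 float32, m along the optical axis (not along the pixel's ray), 0 where there is no reading.
- robot.get_calibration(name): a dict with "camera_matrix" (3x3 intrinsics, pixels), "world_from_camera" (4x4, takes a point from camera to world coordinates). Camera axes: x right, y up, looking along -z (the intrinsics and any distortion apply to the point x, -y, -z); pixel columns grow to the right and rows downward; lengths in m; the calibration is good to about 2 mm. A picture is of the moment at which its call begins. get_calibration takes no time and is no camera call.
- robot.sign_off(): hands the job in; it is judged then, once.
The state is a dict: "t": time; "joint_pos": joint angles; "qvel": joint speeds; "effort": joint torques, N m; "tool_pos": TCP position; "tcp_rot": TCP orientation; "force": force on the tool from outside, world axes, zero at the start; "moment": the same for the moment, N m; "grip_width": finger opening in m; "finger_force": force on a finger pad.
Only numpy, scipy, OpenCV 4.12 (cv2) and the standard library are available. Lean on these libraries where they do the work, as an engineer would, in place of code of your own. Each camera call takes 0.05 s, during which the arm holds its last target. There are 200 camera calls.

TASK

One boxed card set has slumped against the little steel bookend: tip it upright on its long edge in front of the divider rack, line it up with the empty slot, and slide it in standing until its outer end is level with the ends of the dividers, like its neighbours. It is a collector's item, so only nudge it gently: do not pinch it in the gripper or press it hard. Leave it upright and at rest, and leave the neighbouring stock where it is.

Things in the scene. Friction and masses are not known exactly. Their poses are not given: they have to be found in the camera images.
- box: slippery rigid carton 26 mm thick (x), 140 long (y), 60 high (z), 0.17-0.34 kg, sliding friction about 0.36, loose. Origin: centre of its 26 x 140 underside. Starts leaning 35 degrees from vertical towards +x of the bookend, on its lower edge nearest it, broad face on the plate top. Pushed at the top edge to -x of the bookend it pivots up on that lower edge and stands alone; pushed low it slides.
- bookend: fixed upright steel plate 6 mm thick (x), 30 wide (y), 38 high, foot 2 mm high running 56 mm to +x. Origin: counter height, middle of its -x face, on which the box leans; both box ends overhang it. Within 0.12 rad of the rack's yaw. It stands before the mouths, to +x of the empty slot: once upright the box must still go 10 to 35 mm to the rack's -x to be in line.
- rack: fixed grey plastic rack: four upright dividers 4 mm thick, 42 high, 140 long make three slots 38 mm wide at 42 mm pitch, open above and at the mouth, without floor (things slide on the counter). Origin: counter height, at the mouth of the middle slot. x: across the slots; y: into the slots. A cross wall stands 155 mm from the mouth.
- free_slot: the empty slot, with a flat dark strip (26 x 120 mm, under 1 mm thick, cannot be felt) on the counter in it. Origin: counter height, centre of the slot, 70 mm inside the mouth, axes as the rack. When home, the box's origin is at this point, the box's y along the slot.
- neighbour_a: an identical carton (26 x 140 x 60 mm, loose) standing home in one of the other slots. Origin: centre of its underside.
- neighbour_b: an identical carton (26 x 140 x 60 mm, loose) standing home in the remaining slot. Origin: centre of its underside.
- tin: bystander: loose steel tin, 48 mm across, 60 mm high, beside the rack. Origin: centre of its underside.
- flat_pack: bystander: loose flat red carton 65 x 90 x 20 mm lying beside the rack. Origin: centre of its underside.
There are look-alikes about, which are no part of the job. Leave any green or yellow look-alike of the box alone.

How it is judged:
By the outcome, as a careful person would: the job done as asked, in the order asked, and still so for the second after the job is handed in, with the robot touching nothing.
It also fails if it takes over 58 s, if anything falls off the work surface, if the arm or the gripper's body presses on something with over 40 N, if the wrist force passes 120 N, or if a joint passes its speed limit or range.

## Working session

There is one attempt and no reset: what is moved stays moved. The work goes in short steps, Python scripts to look and compute and a tool call to move; the robot and the scene stay as the last step left them, time stands still between calls to the robot, and variables do not carry over. Pictures are saved under pics/ and viewed, at most 10 in all, crops included, and the job is handed in when it is done.

Besides the shell and the picture viewer there is one more tool, called after ">>>" as name([rows], argument=value, ...), one row to a line, values as JSON. jog_arm: Moves the arm, as the interface text tells. Its arguments: {"type":"object","properties":{"rows":{"type":"array"},"force":{"type":"number"}},"required":["rows"]}

```bash
mkdir -p pics; cat > h.py <<'E'
import numpy as np, cv2
from rig import robot
from scipy.spatial.transform import Rotation as R
def grab(n):
    p,d=robot.read_camera(n); c=robot.get_calibration(n)
    K=np.array(c["camera_matrix"]);T=np.array(c["world_from_camera"])
    v,u=np.mgrid[0:480,0:640]
    X=np.stack([(u-K[0,2])/K[0,0]*d,-(v-K[1,2])/K[1,1]*d,-d],-1)
    W=X@T[:3,:3].T+T[:3,3]; W[d==0]=np.nan
    return p,d,W
def tool():
    s=robot.observe(); return s, R.from_rotvec(s["tcp_rot"]).as_matrix()
E
python3 - <<'E'
from h import *
for n in("scene","top"):
    p,d,W=grab(n); cv2.imwrite(f"pics/{n}0.png",p[...,::-1]); np.save(f"{n}0.npy",W)
    c=robot.get_calibration(n); print({k:np.round(v,3).tolist() for k,v in c.items()})
    print((d==0).mean())
s,r=tool(); print(s,r.round(3))
E
```

```text
{'camera_matrix': [[492.421, 0.0, 312.738], [0.0, 492.421, 242.122], [0.0, 0.0, 1.0]], 'world_from_camera': [[-0.312, -0.815, 0.489, 0.874], [0.95, -0.265, 0.165, 0.131], [-0.005, 0.516, 0.857, 0.642], [0.0, 0.0, 0.0, 1.0]]}
0.0038704427083333334
{'camera_matrix': [[509.397, 0.0, 315.255], [0.0, 509.397, 239.442], [0.0, 0.0, 1.0]], 'world_from_camera': [[-0.009, 0.981, -0.192, 0.382], [-0.999, -0.015, -0.031, 0.031], [-0.033, 0.192, 0.981, 0.825], [0.0, 0.0, 0.0, 1.0]]}
0.004039713541666667
{'t': 0.1, 'joint_pos': array([-1.17772427,  0.60008759, -0.00254848,  1.60004743,  0.00179585,
        0.94287022, -0.07981458]), 'qvel': array([-0.00018265, -0.00171127,  0.0011943 , -0.0008043 ,  0.00218085,
        0.00033506, -0.0010167 ]), 'effort': array([ 4.46891339e-03, -7.77984381e+01,  1.56995963e+00, -2.58622634e+01,
        1.27319328e-02,  5.58556450e-03, -1.99960164e-05]), 'tool_pos': array([0.32801534, 0.64609064, 0.23047341]), 'tcp_rot': array([-7.31031836e-01, -3.05514355e+00,  2.19167512e-03]), 'force': array([-0.31348499, -0.27711378,  0.32518651]), 'moment': array([-0.02664356,  0.000879  ,  0.005303  ]), 'finger_force': 0.0, 'grip_width': 0.08546342351829393} [[-0.892  0.453 -0.001]
 [ 0.453  0.892 -0.001]
 [-0.    -0.001 -1.   ]]
```

View pics/scene0.png

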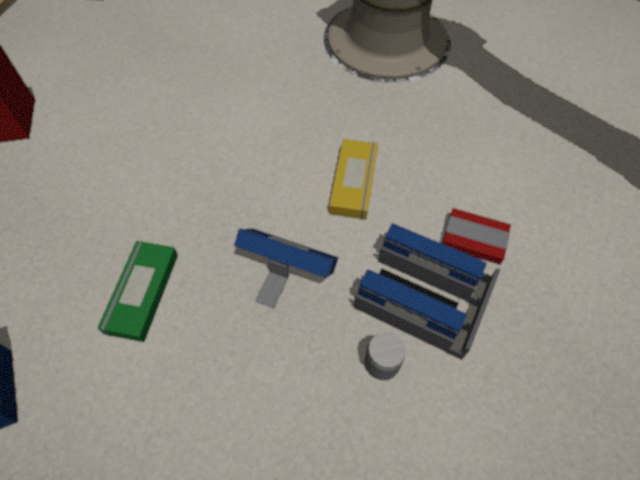

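View pics/top0.png

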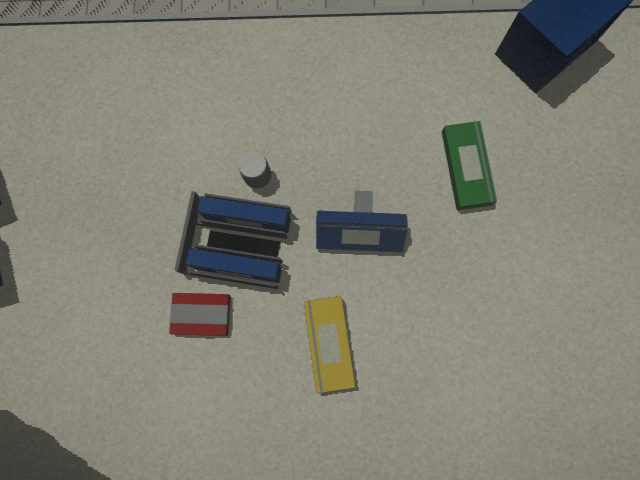

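The scene view shows the box at (285,255) leaning on the bookend, with the foot at (272,285) and the rack at (425,290). In the top view the box is at (362,232), the foot at (363,200), and the empty middle slot's strip at (243,243). The mouths face right, which is world -y.

```bash
cat > m.py <<'E'
from h import *
def rect(P):
    (c,(w,h),a)=cv2.minAreaRect(P[:,:2].astype(np.float32)*1000)
    b=cv2.boxPoints((c,(w,h),a)); e=max((b[1]-b[0],b[2]-b[1]),key=np.linalg.norm)
    if e[1]<0:e=-e
    return np.round(c,1),np.round([w,h],1),round(float(np.arctan2(-e[0],e[1])),3)  # yaw of long axis from world +y
def comps(p,W,m,z0,z1,mn=60):
    m=(m&(W[...,2]>z0)&(W[...,2]<z1)).astype(np.uint8)
    n,l,st,ce=cv2.connectedComponentsWithStats(m)
    for i in range(1,n):
        if st[i,4]>mn: yield st[i,4],ce[i].round(),W[l==i]
def masks(p):
    q=p.astype(int); r,g,b=q[...,0],q[...,1],q[...,2]
    return dict(blue=(b>r+30)&(b>g+20),dark=(q.max(2)<50),grey=(abs(r-b)<25)&(q.max(2)<140))
E
python3 - <<'E'
from m import *
for n in("scene","top"):
    p=cv2.imread(f"pics/{n}0.png")[...,::-1]; W=np.load(n+"0.npy"); M=masks(p)
    print(n,"floor z",np.nanmedian(W[...,2]).round(4))
    for k,z0,z1 in(("blue",.052,.07),("blue",.0,.07),("dark",-.01,.006),("grey",.032,.046)):
        for a,c,P in comps(p,W,M[k],z0,z1):
            if .3<P[:,0].mean()<.9 and abs(P[:,1].mean())<.35:
                print(k,z0,a,c,rect(P),"z",np.percentile(P[:,2],[5,50,95]).round(3))
E
```

```text
scene floor z -0.0025
blue 0.052 1675 [436. 251.] (array([499. , 181.5]), array([138.7,  28. ]), -0.169) z [0.055 0.057 0.059]
blue 0.052 1214 [284. 250.] (array([562.9, -17.4]), array([138.4,  23.6]), -0.058) z [0.052 0.057 0.061]
blue 0.052 2007 [413. 300.] (array([581.5, 167.2]), array([139.2,  27.8]), -0.164) z [0.056 0.057 0.059]
blue 0.0 1678 [436. 251.] (array([481.4, 186.6]), array([142.9,  64.3]), -0.169) z [0.055 0.057 0.059]
blue 0.0 1920 [285. 253.] (array([556.2, -17. ]), array([138.8,  45.4]), -0.048) z [0.046 0.054 0.061]
blue 0.0 78 [396. 249.] (array([503.1, 130.3]), array([35.4,  3.7]), -0.212) z [0.034 0.039 0.044]
blue 0.0 2037 [413. 300.] (array([577.5, 170.6]), array([144.3,  37.6]), -0.171) z [0.055 0.057 0.059]
blue 0.0 103 [463. 277.] (array([519.9, 227.6]), array([35.2,  2.4]), -0.176) z [0.033 0.039 0.044]
blue 0.0 86 [372. 297.] (array([585.8, 116.1]), array([36. ,  2.3]), -0.139) z [0.031 0.038 0.044]
blue 0.0 124 [441. 330.] (array([602.7, 213.8]), array([35.6,  2.3]), -0.161) z [0.031 0.038 0.044]
blue 0.0 86 [  4. 421.] (array([ 876.5, -267.6]), array(
[... 1950 characters left out ...]
1.] (array([553.6, 262.6]), array([  7.7, 129.9]), 1.401) z [0.034 0.042 0.045]
grey 0.032 294 [247. 201.] (array([600.6, 165.2]), array([140.,   5.]), -0.169) z [0.036 0.042 0.045]
grey 0.032 131 [237. 220.] (array([568.7, 179.8]), array([119.3,   1.5]), -0.173) z [0.033 0.039 0.045]
grey 0.032 309 [242. 227.] (array([559.2, 171.8]), array([138.6,   5. ]), -0.168) z [0.034 0.042 0.045]
grey 0.032 567 [367. 238.] (array([536.9, -21.1]), array([126.7,  14.1]), -0.042) z [0.033 0.039 0.045]
grey 0.032 285 [237. 252.] (array([517.7, 179.1]), array([139.3,   4.4]), -0.17) z [0.034 0.042 0.045]
grey 0.032 270 [232. 278.] (array([476.5, 186.3]), array([138.9,   4.3]), -0.171) z [0.036 0.043 0.045]
```

```bash
cat >> h.py <<'E'
def go(x,y,z,yaw):  # world mm target, yaw of tool y from world +y -> row numbers
    s,r=tool(); t=np.array([[-np.cos(yaw),-np.sin(yaw),0],[-np.sin(yaw),np.cos(yaw),0],[0,0,-1]]).T
    print("t",round(s["t"],2),"pos",(s["tool_pos"]*1e3).round(1),"yaw",round(np.arctan2(-r[0,1],r[1,1]),3),"F",np.round(s["force"],1))
    print("turn",R.from_matrix(r.T@t).as_rotvec().round(3),"shift",(r.T@(np.array([x,y,z])/1e3-s["tool_pos"])).round(4))
E
python3 -c "
from h import *
go(630,-17,150,-.057)"
```

```text
t 0.1 pos [328.  646.1 230.5] yaw -0.47 F [-0.3 -0.3  0.3]
turn [-0.001 -0.    -0.413] shift [-0.5694 -0.4545  0.0812]
```

>>> jog_arm([
  [0,0,-0.05,-0.03,-0.024,0.004,0],
  [0,0,-0.1,-0.06,-0.048,0.008,0],
  [0,0,-0.15,-0.09,-0.072,0.012,0],
  [0,0,-0.2,-0.12,-0.096,0.016,0],
  [0,0,-0.25,-0.15,-0.12,0.02,0],
  [0,0,-0.3,-0.18,-0.144,0.024,0],
  [0,0,-0.35,-0.21,-0.168,0.028,0],
  [0,0,-0.4,-0.24,-0.192,0.032,0],
  [0,0,-0.413,-0.27,-0.216,0.036,0],
  [0,0,-0.413,-0.3,-0.24,0.04,0],
  [0,0,-0.413,-0.33,-0.264,0.044,0],
  [0,0,-0.413,-0.36,-0.288,0.048,0],
  [0,0,-0.413,-0.39,-0.312,0.052,0],
  [0,0,-0.413,-0.42,-0.336,0.056,0],
  [0,0,-0.413,-0.45,-0.36,0.06,0],
  [0,0,-0.413,-0.48,-0.384,0.065,0],
  [0,0,-0.413,-0.51,-0.408,0.07,0],
  [0,0,-0.413,-0.54,-0.43,0.075,0],
  [0,0,-0.413,-0.56,-0.447,0.08,0],
  [0,0,-0.413,-0.569,-0.4545,0.081,0],
])

```text
t: 1.77
tool_pos: [0.6304, -0.0216, 0.1491]
tcp_rot: [-0.097, -3.139, 0.003]
force: [0.1, 0.4, -0.1]
grip_width: 0.0853
finger_force: 0.0
```

```bash
python3 -c "
from h import *
go(620,-17,45,-.057)"
```

```text
t 1.77 pos [630.4 -21.6 149.1] yaw -0.062 F [ 0.1  0.4 -0.1]
turn [-0.002 -0.001 -0.005] shift [0.0106 0.0042 0.1041]
```

>>> jog_arm([
  [0,0,-0.005,0.005,0.004,0.03,0],
  [0,0,-0.005,0.01,0.004,0.06,0],
  [0,0,-0.005,0.01,0.004,0.09,0],
  [0,0,-0.005,0.01,0.004,0.11,0],
  [0,0,-0.005,0.01,0.004,0.124,0],
  [0,0,-0.005,0.014,0.004,0.124,0],
  [0,0,-0.005,0.018,0.004,0.124,0],
  [0,0,-0.005,0.022,0.004,0.124,0],
  [0,0,-0.005,0.024,0.004,0.124,0],
  [0,0,-0.005,0.026,0.004,0.124,0],
  [0,0,-0.005,0.026,0.004,0.124,0],
])

```text
t: 2.68
tool_pos: [0.6041, -0.0109, 0.0273]
tcp_rot: [0.081, 3.139, 0.0]
force: [0.5, -0.2, 0.1]
grip_width: 0.0855
finger_force: 0.0
```

```bash
python3 - <<'E'
from m import *
go(595,-17,25,-.057)
p,d,W=grab("scene"); cv2.imwrite("pics/s1.png",cv2.resize(p[160:380,180:480,::-1],None,fx=2,fy=2))
E
```

```text
t 2.68 pos [604.1 -10.9  27.3] yaw -0.052 F [ 0.5 -0.2  0.1]
turn [0.    0.001 0.005] shift [ 0.0088 -0.0066  0.0023]
```

View pics/s1.png

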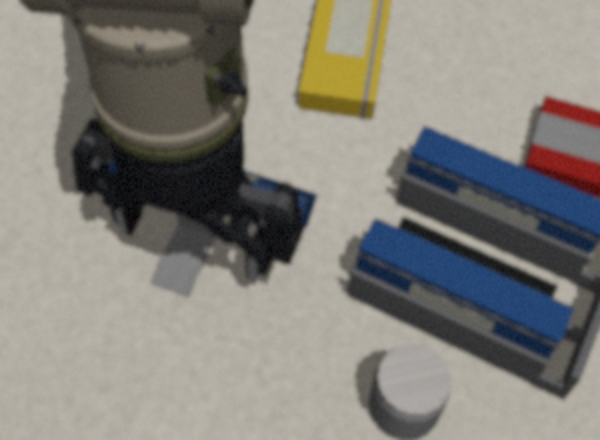

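Both fingers straddle the bookend (foot at about (180,265) in the crop) behind the box's overhanging top edge. Next I push slowly toward -x.

>>> jog_arm([
  [0,0,0,0.003,-0.003,0,0],
  [0,0,0,0.006,-0.005,0,0],
  [0,0,0,0.008,-0.005,0,0],
  [0,0,0,0.01,-0.005,0,0],
  [0,0,0,0.012,-0.005,0,0],
  [0,0,0,0.0135,-0.005,0,0],
  [0,0,0,0.015,-0.005,0,0],
  [0,0,0,0.0165,-0.005,0,0],
  [0,0,0,0.018,-0.005,0,0],
  [0,0,0,0.0195,-0.005,0,0],
  [0,0,0,0.021,-0.005,0,0],
  [0,0,0,0.0225,-0.005,0,0],
  [0,0,0,0.024,-0.005,0,0],
  [0,0,0,0.0255,-0.005,0,0],
  [0,0,0,0.027,-0.005,0,0],
  [0,0,0,0.0285,-0.005,0,0],
  [0,0,0,0.03,-0.005,0,0],
])

```text
t: 4.15
tool_pos: [0.5737, -0.0143, 0.0263]
tcp_rot: [-0.081, -3.14, 0.0]
force: [0.7, 0.0, 1.0]
grip_width: 0.0851
finger_force: 0.0
```

```bash
cat > look.py <<'E'
from m import *
s=robot.observe(); print("t",round(s["t"],2),"pos",(s["tool_pos"]*1e3).round(1),"F",np.round(s["force"],1))
for n in("scene","top"):
    p,d,W=grab(n); M=masks(p)
    for a,c,P in comps(p,W,M["blue"],.03,.07):
        if .3<P[:,0].mean()<.9 and abs(P[:,1].mean())<.35:
            print(n,a,c,rect(P),"x",np.percentile(P[:,0],[2,98]).round(3),"y",np.percentile(P[:,1],[1,99]).round(3),"z",np.percentile(P[:,2],[2,50,98]).round(3))
E
python3 look.py
```

```text
t 4.15 pos [573.7 -14.3  26.3] F [0.7 0.  1. ]
scene 1694 [436. 251.] (array([499.3, 181.3]), array([138.5,  27.4]), -0.164) x [0.481 0.52 ] y [0.115 0.248] z [0.055 0.057 0.059]
scene 104 [396. 248.] (array([503.2, 130.1]), array([36.5,  2.8]), -0.173) x [0.5   0.507] y [0.112 0.148] z [0.033 0.039 0.045]
scene 2053 [413. 300.] (array([576.8, 168. ]), array([139.2,  37.3]), -0.169) x [0.562 0.602] y [0.1   0.234] z [0.054 0.057 0.06 ]
scene 130 [463. 278.] (array([519.9, 227.3]), array([37.1,  3.4]), -0.149) x [0.516 0.523] y [0.21  0.245] z [0.032 0.039 0.045]
scene 115 [371. 297.] (array([585.9, 115.7]), array([36.1,  2.3]), -0.179) x [0.583 0.589] y [0.098 0.133] z [0.031 0.038 0.045]
scene 136 [441. 329.] (array([602.8, 213.1]), array([36.5,  2.3]), -0.159) x [0.6   0.606] y [0.195 0.231] z [0.031 0.038 0.045]
top 1020 [230. 209.] (array([582.8, 184.4]), array([108.8,  25.9]), -0.177) x [0.565 0.6  ] y [0.137 0.236] z [0.058 0.061 0.064]
top 1504 [232. 263.] (array([497.2, 183.4]), array([139.4,  26. ]), -0.172) x [0.478 0.516] y [0.115 0.251] z [0.059 0.061 0.064]
```

>>> jog_arm([
  [0,0,0,0.0015,0,0,0],
  [0,0,0,0.003,0,0,0],
  [0,0,0,0.0045,0,0,0],
  [0,0,0,0.006,0,0,0],
  [0,0,0,0.007,0,0,0],
  [0,0,0,0.008,0,0,0],
  [0,0,0,0.009,0,0,0],
  [0,0,0,0.01,0,0,0],
  [0,0,0,0.011,0,0,0],
  [0,0,0,0.012,0,0,0],
  [0,0,0,0.013,0,0,0],
  [0,0,0,0.014,0,0,0],
  [0,0,0,0.015,0,0,0],
  [0,0,0,0.016,0,0,0],
  [0,0,0,0.016,0,0,0],
  [0,0,0,0.016,0,0,0],
])

```text
t: 5.58
tool_pos: [0.5579, -0.0136, 0.0263]
tcp_rot: [-0.081, -3.141, 0.0]
force: [0.2, 0.4, -0.2]
grip_width: 0.0854
finger_force: 0.0
```

```bash
python3 look.py | grep -v "0.05 " ; python3 - <<'E'
from m import *
p,d,W=grab("scene"); q,_,_=grab("top")
cv2.imwrite("pics/s2.png",np.hstack([cv2.resize(p[180:340,200:400,::-1],None,fx=2,fy=2),cv2.resize(q[150:310,240:440,::-1],None,fx=2,fy=2)]))
E
```

```text
t 5.58 pos [557.9 -13.6  26.3] F [ 0.2  0.4 -0.2]
scene 1701 [436. 251.] (array([499.5, 181.3]), array([138.4,  28.3]), -0.161) x [0.481 0.52 ] y [0.115 0.248] z [0.054 0.057 0.059]
scene 108 [396. 248.] (array([502.9, 130.1]), array([35.8,  2.8]), -0.154) x [0.5   0.506] y [0.113 0.148] z [0.033 0.039 0.045]
scene 2062 [413. 300.] (array([576.9, 167.9]), array([139.2,  37.5]), -0.173) x [0.562 0.602] y [0.1   0.234] z [0.054 0.057 0.059]
scene 132 [463. 278.] (array([519.9, 227.7]), array([36.5,  3. ]), -0.16) x [0.516 0.523] y [0.21  0.245] z [0.032 0.038 0.046]
scene 113 [371. 297.] (array([585.9, 116. ]), array([36.2,  1.9]), -0.181) x [0.583 0.589] y [0.098 0.134] z [0.031 0.038 0.044]
scene 136 [441. 330.] (array([603. , 213.1]), array([36.5,  2.9]), -0.172) x [0.6   0.606] y [0.196 0.231] z [0.031 0.038 0.045]
top 121 [202. 206.] (array([587.5, 233.2]), array([28.6, 16.2]), -1.227) x [0.577 0.602] y [0.222 0.238] z [0.058 0.061 0.064]
top 776 [211. 260.] (array([502.3, 211.7]), array([82.1, 25.6]), -0.174) x [0.486 0.518] y [0.176 0.251] z [0.058 0.061 0.064]
```

View pics/s2.png

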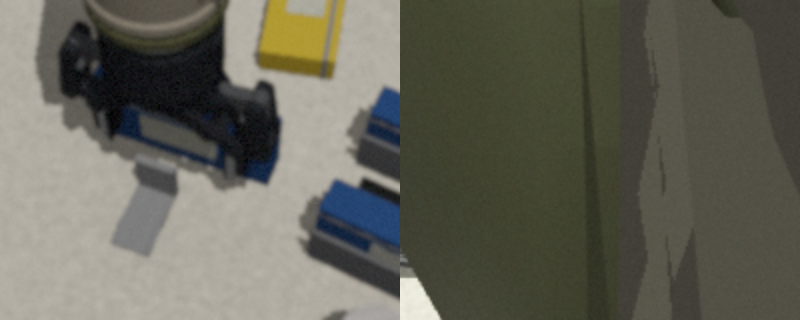

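The box's broad face with its label is now visible at about (180,140) in the crop, clear of the bookend plate, so it looks upright. I'll check its tilt and position from the depth.

```bash
cat > face.py <<'E'
from m import *
p,d,W=grab("scene"); M=masks(p)
m=M["blue"].copy(); m[:, :]=m&(W[...,0]>.45)&(W[...,0]<.62)&(W[...,1]<.09)&(W[...,1]>-.15)&(W[...,2]>.004)&(W[...,2]<.075)
P=W[m]*1e3
for z0 in range(5,75,6):
    Q=P[(P[:,2]>z0)&(P[:,2]<z0+6)]
    if len(Q)>8:
        f=np.polyfit(Q[:,1],Q[:,0],1); print(z0,len(Q),"x@y=-17",np.polyval(f,-17).round(1),"yaw",round(-f[0],3),"y",np.percentile(Q[:,1],[1,99]).round(1))
s=robot.observe(); print(s["t"],s["tool_pos"].round(4),s["force"].round(1))
E
python3 face.py
```

```text
5 39 x@y=-17 544.2 yaw -0.053 y [-63.8  51. ]
11 38 x@y=-17 544.1 yaw -0.053 y [-61.8  52.5]
17 38 x@y=-17 543.6 yaw -0.028 y [-60.   53.1]
23 32 x@y=-17 543.7 yaw -0.027 y [-60.3  53.2]
29 21 x@y=-17 543.5 yaw -0.042 y [-57.2  53.3]
53 12 x@y=-17 536.3 yaw -0.156 y [-82.4  23.7]
5.8333 [ 0.558  -0.0135  0.0263] [-0.4 -0.3 -0.4]
```

Upright at face x≈543.5 mm. Now I lower the fingers and slide it low toward -x, turning to the rack's yaw.

```bash
python3 -c "
from h import *
go(559,-14,4,-.057); go(530.5,-17.6,4,-.171)"
```

```text
t 5.83 pos [558.  -13.5  26.3] yaw -0.052 F [-0.4 -0.3 -0.4]
turn [-0.     0.     0.005] shift [-0.0011 -0.0004  0.0223]
t 5.83 pos [558.  -13.5  26.3] yaw -0.052 F [-0.4 -0.3 -0.4]
turn [-0.     0.     0.119] shift [ 0.0272 -0.0055  0.0223]
```

>>> jog_arm([
  [0,0,0,-0.001,0,0.005,0],
  [0,0,0,-0.001,0,0.01,0],
  [0,0,0,-0.001,0,0.015,0],
  [0,0,0,-0.001,0,0.02,0],
  [0,0,0,-0.001,0,0.022,0],
  [0,0,0.01,0,0,0.022,0],
  [0,0,0.02,0.001,-0.001,0.022,0],
  [0,0,0.03,0.002,-0.001,0.022,0],
  [0,0,0.04,0.004,-0.001,0.022,0],
  [0,0,0.05,0.005,-0.002,0.022,0],
  [0,0,0.06,0.006,-0.002,0.022,0],
  [0,0,0.07,0.008,-0.002,0.022,0],
  [0,0,0.08,0.009,-0.002,0.022,0],
  [0,0,0.09,0.01,-0.003,0.022,0],
  [0,0,0.1,0.012,-0.003,0.022,0],
  [0,0,0.11,0.013,-0.003,0.022,0],
  [0,0,0.119,0.014,-0.003,0.022,0],
  [0,0,0.119,0.016,-0.004,0.022,0],
  [0,0,0.119,0.017,-0.004,0.022,0],
  [0,0,0.119,0.017,-0.004,0.022,0],
])

```text
t: 7.5
tool_pos: [0.5404, -0.0167, 0.0043]
tcp_rot: [-0.268, -3.13, 0.0]
force: [1.6, 0.0, -0.6]
grip_width: 0.0855
finger_force: 0.3
```

```bash
python3 face.py; python3 -c "
from h import *
go(530.5,-17.6,4,-.171)"
```

```text
5 47 x@y=-17 531.5 yaw -0.158 y [-55.7  50.6]
11 28 x@y=-17 531.0 yaw -0.13 y [-56.4  53.1]
17 20 x@y=-17 529.1 yaw -0.113 y [-55.2  53.6]
23 18 x@y=-17 528.6 yaw -0.117 y [-54.4  53.2]
29 16 x@y=-17 527.7 yaw -0.095 y [-54.8  53.3]
53 28 x@y=-17 518.7 yaw -0.032 y [-44.   54.4]
7.55 [ 0.5404 -0.0166  0.0043] [ 1.  -0.1  0.3]
t 7.55 pos [540.4 -16.6   4.3] yaw -0.171 F [ 1.  -0.1  0.3]
turn [-0. -0.  0.] shift [ 0.0096 -0.0026  0.0003]
```

>>> jog_arm([
  [0,0,0,-0.001,0,0,0],
  [0,0,0,-0.002,0,0,0],
  [0,0,0,-0.003,0,0,0],
  [0,0,0,-0.004,0,0,0],
  [0,0,0,-0.005,0,0,0],
  [0,0,0,-0.006,0,0,0],
  [0,0,0,-0.007,0,0,0],
  [0,0,0,-0.008,0,0,0],
  [0,0,0,-0.01,0,0,0],
  [0,0,0,-0.012,0,0,0],
  [0,0,0,-0.012,0,0,0],
])

```text
t: 8.47
tool_pos: [0.5531, -0.0188, 0.0043]
tcp_rot: [0.268, 3.13, 0.0]
force: [0.4, 0.2, -0.3]
grip_width: 0.0856
finger_force: 0.0
```

```bash
python3 face.py; python3 - <<'E'
from m import *
p,d,W=grab("scene")
cv2.imwrite("pics/s3.png",cv2.resize(p[180:340,200:400,::-1],None,fx=3,fy=3))
E
```

```text
11 15 x@y=-17 674.0 yaw 2.014 y [46.  53.1]
17 12 x@y=-17 539.2 yaw 0.024 y [15.4 53.1]
23 20 x@y=-17 543.2 yaw 0.104 y [14.9 53.5]
29 9 x@y=-17 891.3 yaw 5.168 y [50.6 53.5]
53 167 x@y=-17 507.1 yaw -0.311 y [ 4.5 53.6]
8.5167 [ 0.5529 -0.0187  0.0043] [ 0.1 -0.  -0.4]
```

View pics/s3.png

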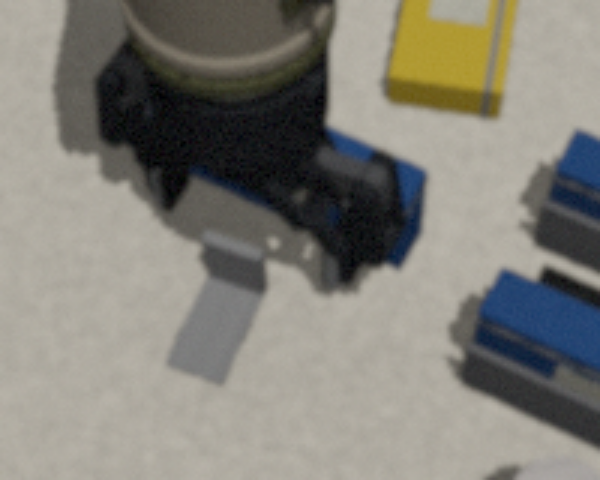

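>>> jog_arm([
  [0,0,0,0,0,-0.02,0],
  [0,0,0,0,0,-0.05,0],
  [0,0,0,0,0,-0.08,0],
  [0,0,0,0,-0.03,-0.09,0],
  [0,0,0,0,-0.07,-0.09,0],
  [0,0,0,0,-0.11,-0.09,0],
  [0,0,0,0,-0.15,-0.09,0],
  [0,0,0,0,-0.19,-0.09,0],
  [0,0,0,0,-0.19,-0.09,0],
])

```text
t: 9.32
tool_pos: [0.5172, -0.2156, 0.0944]
tcp_rot: [-0.285, -3.128, 0.007]
force: [-0.1, 0.0, -0.9]
grip_width: 0.0853
finger_force: 0.0
```

```bash
python3 face.py; python3 look.py
```

```text
5 64 x@y=-17 532.3 yaw -0.171 y [-80.9  48. ]
11 94 x@y=-17 531.7 yaw -0.149 y [-81.2  53. ]
17 94 x@y=-17 531.8 yaw -0.156 y [-82.5  52.5]
23 91 x@y=-17 531.7 yaw -0.15 y [-81.8  53. ]
29 100 x@y=-17 531.5 yaw -0.151 y [-81.7  53.1]
35 107 x@y=-17 531.8 yaw -0.152 y [-81.5  53. ]
41 48 x@y=-17 532.1 yaw -0.157 y [-75.3  52.7]
53 1437 x@y=-17 520.7 yaw -0.166 y [-81.7  51.6]
59 75 x@y=-17 520.9 yaw -0.182 y [-82.6  46.2]
9.3667 [ 0.5184 -0.2114  0.0943] [-0.2  0.6 -0.1]
t 9.37 pos [ 518.4 -211.4   94.3] F [-0.2  0.6 -0.1]
scene 1510 [296. 225.] (array([520.2, -15.4]), array([138.6,  27. ]), -0.178) x [0.502 0.54 ] y [-0.082  0.052] z [0.055 0.057 0.059]
scene 89 [262. 225.] (array([523.8, -65.9]), array([33.5,  2.6]), -0.143) x [0.521 0.527] y [-0.082 -0.05 ] z [0.03  0.036 0.043]
scene 1692 [436. 251.] (array([499.5, 181.5]), array([138.4,  29.3]), -0.165) x [0.481 0.52 ] y [0.115 0.248] z [0.055 0.057 0.059]
scene 101 [396. 249.] (array([502.5, 130. ]), array([36.4,  3.4]), -0.183) x [0.5   0.507] y [0.113 0.148] z [0.033 0.039 0.044]
scene 142 [323. 252.] (array([539.5,  35.2]), a
[... 289 characters left out ...]
 [0.517 0.523] y [0.21  0.245] z [0.033 0.039 0.046]
scene 99 [372. 297.] (array([585.8, 116.4]), array([34.9,  2.3]), -0.157) x [0.583 0.589] y [0.099 0.133] z [0.031 0.037 0.044]
scene 132 [441. 329.] (array([602.6, 213.1]), array([36.4,  2.3]), -0.153) x [0.6   0.606] y [0.196 0.231] z [0.031 0.038 0.045]
top 1374 [242. 210.] (array([580. , 169.3]), array([138.9,  25.6]), -0.174) x [0.561 0.599] y [0.102 0.236] z [0.058 0.061 0.064]
top 1442 [361. 248.] (array([517.9, -13.5]), array([137.9,  25.3]), -0.169) x [0.498 0.537] y [-0.08   0.053] z [0.058 0.061 0.064]
top 1458 [232. 263.] (array([497.3, 183.4]), array([138.8,  25.3]), -0.17) x [0.478 0.517] y [0.117 0.25 ] z [0.059 0.061 0.064]
```

The box is upright at yaw -0.17 and still needs 12 mm toward -x. The wide upper finger tilted it during the last push, so I'll lean the tool so that only the tips touch.

```bash
cat >> h.py <<'E'
def rk(s,r): return s*.9854+r*.1702, -s*.1702+r*.9854   # rack (lateral, along) -> world mm
E
python3 -c "
from h import *
print(rk(550,74)); go(*rk(550,74),90,-.171)
s,r=tool(); print(s['tcp_rot'])"
```

```text
(554.5648, -20.690399999999997)
t 9.47 pos [ 519.9 -206.1   94.2] yaw -0.172 F [ 0.1  0.7 -0.8]
turn [ 0.    -0.    -0.001] shift [-0.0023  0.1886  0.0043]
[-2.70230790e-01 -3.12983173e+00 -6.31886218e-04]
```

>>> jog_arm([
  [0,0,0,-0.002,0.03,0.004,0.1],
  [0,0.05,0,-0.002,0.06,0.004,0.2],
  [0,0.1,0,-0.002,0.09,0.004,0.3],
  [0,0.15,0,-0.002,0.12,0.004,0.3],
  [0,0.2,0,-0.002,0.15,0.004,0.3],
  [0,0.25,0,-0.002,0.175,0.004,0.3],
  [0,0.25,0,-0.002,0.187,0.004,0.3],
  [0,0.25,0,-0.002,0.189,0.01,0.3],
  [0,0.25,0,-0.002,0.189,0.03,0.3],
  [0,0.25,0,-0.002,0.189,0.045,0.3],
  [0,0.25,0,-0.002,0.189,0.06,0.3],
  [0,0.25,0,-0.002,0.189,0.073,0.3],
  [0,0.25,0,-0.002,0.189,0.082,0.3],
  [0,0.25,0,-0.002,0.189,0.082,0.3],
  [0,0.25,0,-0.002,0.189,0.082,0.3],
])

```text
t: 10.72
tool_pos: [0.5539, -0.0203, 0.0121]
tcp_rot: [-0.247, -2.881, -0.031]
force: [0.4, -0.5, -0.0]
grip_width: 0.0596
finger_force: 0.0
```

```bash
python3 face.py|tail -1;python3 - <<'E'
from m import *
s,r=tool(); print(s["grip_width"],"tool: s,r dir",(r.T@np.array([-.9854,.1702,0])).round(4), (r.T@(np.array([*rk(528,74),12])/1e3-s["tool_pos"])).round(4))
E
```

```text
10.7667 [ 0.5544 -0.0202  0.0126] [ 0.4 -0.2 -0.6]
0.05968202871736058 tool: s,r dir [9.690e-01 1.000e-04 2.471e-01] [ 0.0209 -0.0004  0.0059]
```

>>> jog_arm([
  [0,0,0,0.003,0,0.001,0.3],
  [0,0,0,0.006,0,0.002,0.3],
  [0,0,0,0.009,0,0.003,0.3],
  [0,0,0,0.011,0,0.003,0.3],
  [0,0,0,0.012,0,0.003,0.3],
  [0,0,0,0.013,0,0.003,0.3],
  [0,0,0,0.014,0,0.004,0.3],
  [0,0,0,0.015,0,0.004,0.3],
  [0,0,0,0.016,0,0.004,0.3],
  [0,0,0,0.017,0,0.005,0.3],
  [0,0,0,0.018,0,0.005,0.3],
  [0,0,0,0.019,0,0.005,0.3],
  [0,0,0,0.02,0,0.006,0.3],
  [0,0,0,0.021,0,0.006,0.3],
  [0,0,0,0.021,0,0.006,0.3],
])

```text
t: 12.02
tool_pos: [0.5325, -0.0163, 0.0117]
tcp_rot: [-0.247, -2.882, -0.031]
force: [1.1, -0.0, -1.1]
grip_width: 0.0599
finger_force: 0.5
```

```bash
python3 face.py
```

```text
5 16 x@y=-17 524.7 yaw -0.189 y [33.6 48.3]
11 33 x@y=-17 557.8 yaw 0.383 y [34.3 54.2]
17 32 x@y=-17 553.1 yaw 0.307 y [35.2 54. ]
23 29 x@y=-17 566.7 yaw 0.533 y [36.6 54.8]
29 30 x@y=-17 568.8 yaw 0.547 y [38.3 54.4]
35 28 x@y=-17 565.6 yaw 0.496 y [38.2 54.3]
41 15 x@y=-17 545.0 yaw 0.149 y [39.8 53.4]
53 498 x@y=-17 507.6 yaw -0.246 y [-4.7 54.1]
59 21 x@y=-17 513.4 yaw -0.17 y [ 2.6 52.7]
12.0667 [ 0.5326 -0.0163  0.0117] [ 0.8  0.6 -1.2]
```

```bash
cat > lat.py <<'E'
from m import *
def lat(n):
    p,d,W=grab(n); o=[]
    for a,c,P in comps(p,W,masks(p)["blue"],.05,.07,100):
        if .3<P[:,0].mean()<.65 and abs(P[:,1].mean())<.3:
            P=P*1e3; s=P[:,0]*.9854-P[:,1]*.1702; r=P[:,0]*.1702+P[:,1]*.9854
            k=s; q=[np.percentile(s[abs(r-x)<8],[3,97]).mean().round(1) for x in np.arange(np.percentile(r,4),np.percentile(r,96),15)]
            print(n,a,"s",np.percentile(s,[2,98]).round(1),"r",np.percentile(r,[.5,99.5]).round(1),"mid",np.array(q),"z",np.median(P[:,2]).round(1))
for n in("scene","top"): lat(n)
s=robot.observe(); print(s["t"],s["tool_pos"].round(4),s["force"].round(1))
E
python3 lat.py
```

```text
scene 519 s [496.4 519.6] r [ 80.9 142.2] mid [503.4 507.  506.5 508.3] z 57.3
scene 1699 s [449.1 473.9] r [195.6 331.7] mid [461.9 462.1 461.6 461.7 461.5 461.2 461.3 461.3 461.3] z 57.2
scene 2030 s [532.6 557.6] r [195.2 332.4] mid [545.3 545.2 545.  545.4 545.3 545.3 545.1 545.2 545.2] z 57.3
top 1402 s [530.5 555. ] r [196.5 333.9] mid [542.6 542.7 542.7 542.9 542.4 542.7 542.6 542.9 542.6] z 61.3
top 1043 s [493.7 517.6] r [ 29.2 143.2] mid [500.3 501.  503.3 505.9 506.  506.1 505.5] z 61.2
top 1501 s [446.6 471.2] r [196.5 333.9] mid [458.7 458.8 458.7 458.8 458.9 458.7 459.  458.7 459. ] z 61.2
12.1667 [ 0.5327 -0.0163  0.0116] [ 0.8  0.5 -0.7]
```

>>> jog_arm([
  [0,0,0,0.001,0,0,0.3],
  [0,0,0,0.002,0,0.0005,0.3],
  [0,0,0,0.003,0,0.001,0.3],
  [0,0,0,0.004,0,0.001,0.3],
  [0,0,0,0.005,0,0.001,0.3],
  [0,0,0,0.005,0,0.001,0.3],
  [0,0,0,0.003,0,0.001,0.3],
  [0,0,0,0.0,0,0,0.3],
  [0,0,0,-0.005,0,-0.001,0.3],
  [0,0,0,-0.01,0,-0.003,0.3],
  [0,0,0,-0.015,0,-0.004,0.3],
  [0,0,0,-0.015,0,-0.03,0.3],
  [0,0,0,-0.015,0,-0.07,0.3],
  [0,0,0,-0.015,0,-0.105,0.3],
  [0,0,0,-0.015,-0.03,-0.105,0.5],
  [0,0,0,-0.015,-0.07,-0.105,0.7],
  [0,0,0,-0.015,-0.11,-0.105,0.9],
  [0,0,0,-0.015,-0.15,-0.105,1],
  [0,0,0,-0.015,-0.19,-0.105,1],
  [0,0,0,-0.015,-0.19,-0.105,1],
])

```text
t: 13.83
tool_pos: [0.5379, -0.2207, 0.1098]
tcp_rot: [-0.262, -2.88, -0.024]
force: [-0.2, -0.9, 0.8]
grip_width: 0.0
finger_force: 0.0
```

```bash
python3 lat.py; python3 -c "
from h import *
go(*rk(501.5,-40),80,-.171)"
```

```text
scene 1477 s [491.9 516.4] r [  5.3 142.1] mid [504.1 504.3 504.3 504.4 504.3 504.2 504.2 504.2 504.4] z 57.3
scene 1687 s [448.9 473.9] r [195.5 331.7] mid [461.6 461.8 461.8 461.9 461.6 461.4 461.3 461.2 461.4] z 57.1
scene 2011 s [532.5 557.6] r [195.3 332.3] mid [545.5 545.1 545.  544.8 545.2 545.4 545.2 545.1 545.4] z 57.3
top 1372 s [530.8 554.5] r [196.8 334. ] mid [542.7 542.6 542.6 542.5 542.8 542.6 542.5 542.6 542.6] z 61.2
top 1454 s [489.3 513. ] r [  6.6 142.7] mid [501.4 501.2 500.9 501.  501.2 501.2 501.2 501.  501.2] z 61.1
top 1456 s [446.8 470.8] r [196.5 334.1] mid [459.  458.9 458.6 458.7 459.  458.6 458.8 458.6 458.9] z 61.2
13.9333 [ 0.54   -0.2129  0.1097] [0.2 1.6 0.7]
t 13.93 pos [ 540.  -212.9  109.7] yaw -0.175 F [0.2 1.6 0.7]
turn [-0.    -0.25  -0.004] shift [0.0578 0.0776 0.0453]
```

The box is aligned with the slot to within 1 mm, with matching yaw. Now I move behind its outer end with the fingers shut.

>>> jog_arm([
  [0,-0.06,-0.001,0.012,0.015,0.01,1],
  [0,-0.12,-0.002,0.024,0.03,0.02,1],
  [0,-0.18,-0.003,0.036,0.045,0.03,1],
  [0,-0.25,-0.004,0.048,0.06,0.04,1],
  [0,-0.25,-0.004,0.057,0.073,0.045,1],
  [0,-0.25,-0.004,0.057,0.073,0.045,1],
  [0,-0.25,-0.004,0.057,0.073,0.045,1],
])

```text
t: 14.52
tool_pos: [0.4879, -0.1251, 0.0804]
tcp_rot: [-0.256, -3.131, -0.002]
force: [0.5, -0.7, -0.4]
grip_width: -0.0001
finger_force: 0.0
```

```bash
python3 -c "
from h import *
go(*rk(502.5,-30),18,-.171)"
```

```text
t 14.52 pos [ 487.9 -125.1   80.4] yaw -0.163 F [ 0.5 -0.7 -0.4]
turn [ 0.001 -0.     0.008] shift [-0.0005  0.0101  0.0624]
```

>>> jog_arm([
  [-0.05,0,0.003,0,0.003,0.015,1],
  [-0.1,0,0.006,0,0.006,0.03,1],
  [-0.15,0,0.008,0,0.01,0.045,1],
  [-0.2,0,0.008,0,0.01,0.058,1],
  [-0.2,0,0.008,0,0.01,0.062,1],
  [-0.2,0,0.008,0,0.01,0.062,1],
  [-0.2,0,0.008,0,0.01,0.062,1],
])

```text
t: 15.1
tool_pos: [0.4898, -0.1173, 0.0183]
tcp_rot: [0.272, 3.097, 0.31]
force: [-0.4, -0.0, 0.1]
grip_width: -0.0001
finger_force: 0.0
```

```bash
cat > nx.py <<'E'
from h import *
import sys
s,r=tool(); p=s["tool_pos"]*1e3
print(s["t"],"s",(p[0]*.9854-p[1]*.1702).round(1),"r",(p[0]*.1702+p[1]*.9854).round(1),"z",p[2].round(1),"x-axis",(r[:,0]).round(3),"yaw",np.arctan2(-r[1,0],-r[0,0]).round(4),"F",s["force"].round(1))
x,y=rk(502.5,float(sys.argv[1])); print("shift",(r.T@(np.array([x,y,18])/1e3-s["tool_pos"])).round(4))
E
python3 nx.py 90
```

```text
15.1 s 502.6 r -32.2 z 18.3 x-axis [-0.985  0.174  0.001] yaw -0.1748 F [-0.4 -0.   0.1]
shift [0.0006 0.1197 0.0246]
```

>>> jog_arm([
  [0,0,0,0,0.005,0.001,1],
  [0,0,0,0,0.01,0.002,1],
  [0,0,0,0,0.014,0.0029,1],
  [0,0,0,0,0.017,0.0035,1],
  [0,0,0,0,0.02,0.0041,1],
  [0,0,0,0,0.023,0.0047,1],
  [0,0,0,0,0.026,0.0053,1],
  [0,0,0,0,0.03,0.0062,1],
  [0,0,0,0,0.034,0.007,1],
  [0,0,0,0,0.038,0.0078,1],
  [0,0,0,0,0.042,0.0086,1],
  [0,0,0,0,0.046,0.0095,1],
  [0,0,0,0,0.05,0.0103,1],
  [0,0,0,0,0.054,0.0111,1],
  [0,0,0,0,0.058,0.0119,1],
  [0,0,0,0,0.061,0.0125,1],
  [0,0,0,0,0.064,0.0131,1],
  [0,0,0,0,0.066,0.0136,1],
  [0,0,0,0,0.066,0.0136,1],
])

```text
t: 16.68
tool_pos: [0.5009, -0.0504, 0.018]
tcp_rot: [0.27, 3.097, 0.312]
force: [-0.1, 0.1, -0.8]
grip_width: 0.0
finger_force: 0.0
```

```bash
python3 nx.py 80; python3 lat.py
```

```text
16.6833 s 502.2 r 35.6 z 18.0 x-axis [-0.985  0.173  0.001] yaw -0.1741 F [-0.1  0.1 -0.8]
shift [-0.0002  0.0435  0.0089]
scene 1507 s [492.  516.4] r [ 50.2 185.4] mid [504.9 504.4 504.1 504.2 504.3 504.3 504.2 504.2 504.2] z 57.3
scene 1689 s [448.8 473.9] r [195.6 331.7] mid [461.7 461.6 461.8 461.9 461.4 461.3 461.2 461.5 461.4] z 57.2
scene 2039 s [532.7 557.6] r [194.6 332.3] mid [545.6 545.2 545.2 545.  545.1 544.9 545.3 545.3 545.3] z 57.3
top 1390 s [530.7 554.7] r [196.6 334.1] mid [542.8 542.7 542.9 542.7 542.7 542.9 542.5 542.6 542.7] z 61.1
top 1197 s [489.3 513.2] r [ 66.6 186.5] mid [500.7 501.4 501.  501.5 501.1 501.4 501.1] z 61.2
top 1470 s [446.8 470.9] r [196.5 333.8] mid [458.9 458.8 458.9 458.7 459.2 458.7 459.  458.8 458.8] z 61.3
16.7833 [ 0.5009 -0.0507  0.018 ] [0.7 0.2 0.2]
```

>>> jog_arm([
  [0,0,0,0,0.003,0.0006,1],
  [0,0,0,0,0.007,0.0014,1],
  [0,0,0,0,0.011,0.0022,1],
  [0,0,0,0,0.015,0.003,1],
  [0,0,0,0,0.019,0.0038,1],
  [0,0,0,0,0.023,0.0046,1],
  [0,0,0,0,0.027,0.0055,1],
  [0,0,0,0,0.031,0.0063,1],
  [0,0,0,0,0.035,0.0071,1],
  [0,0,0,0,0.039,0.008,1],
  [0,0,0,0,0.043,0.0088,1],
  [0,0,0,0,0.047,0.0096,1],
  [0,0,0,0,0.051,0.0104,1],
  [0,0,0,0,0.055,0.0112,1],
  [0,0,0,0,0.059,0.012,1],
  [0,0,0,0,0.062,0.0127,1],
  [0,0,0,0,0.065,0.0133,1],
  [0,0,0,0,0.067,0.0137,1],
  [0,0,0,0,0.069,0.0141,1],
  [0,0,0,0,0.069,0.0141,1],
])

```text
t: 18.45
tool_pos: [0.5132, 0.0189, 0.018]
tcp_rot: [0.271, 3.097, 0.312]
force: [0.3, 0.7, -0.3]
grip_width: -0.0003
finger_force: 0.0
```

```bash
python3 nx.py 160; python3 lat.py
```

```text
18.45 s 502.5 r 106.0 z 18.0 x-axis [-0.985  0.173  0.001] yaw -0.1743 F [ 0.3  0.7 -0.3]
shift [0.0001 0.0529 0.0108]
scene 1695 s [449.  473.9] r [195.6 331.7] mid [462.  461.8 461.7 461.5 461.5 461.3 461.5 461.4 461.4] z 57.2
scene 1616 s [491.7 516.6] r [120.4 255.2] mid [505.1 504.5 504.4 504.2 503.9 504.1 504.  503.9 504.3] z 57.2
scene 2041 s [532.6 557.6] r [194.8 332.4] mid [545.3 545.2 545.3 545.  545.4 545.2 545.3 545.3 545.2] z 57.3
top 1387 s [530.7 554.8] r [196.5 334.2] mid [542.7 542.8 542.6 542.6 542.8 542.6 542.6 542.7 542.8] z 61.1
top 1159 s [489.5 513.7] r [136.4 257. ] mid [500.9 501.3 501.7 501.3 501.9 501.6 501.7] z 61.1
top 1490 s [446.7 471.1] r [196.4 333.9] mid [459.1 458.7 458.9 458.9 459.1 458.8 459.  459.  459.1] z 61.2
18.55 [0.5131 0.0187 0.018 ] [0.6 0.4 1.3]
```

>>> jog_arm([
  [0,0,0,0,0.003,0.0006,1],
  [0,0,0,0,0.007,0.0014,1],
  [0,0,0,0,0.011,0.0022,1],
  [0,0,0,0,0.015,0.003,1],
  [0,0,0,0,0.019,0.0038,1],
  [0,0,0,0,0.023,0.0046,1],
  [0,0,0,0,0.027,0.0055,1],
  [0,0,0,0,0.031,0.0063,1],
  [0,0,0,0,0.035,0.0071,1],
  [0,0,0,0,0.039,0.008,1],
  [0,0,0,0,0.043,0.0088,1],
  [0,0,0,0,0.047,0.0096,1],
  [0,0,0,0,0.051,0.0104,1],
  [0,0,0,0,0.055,0.0112,1],
  [0,0,0,0,0.059,0.012,1],
  [0,0,0,0,0.062,0.0127,1],
  [0,0,0,0,0.065,0.0133,1],
  [0,0,0,0,0.067,0.0137,1],
  [0,0,0,0,0.069,0.0141,1],
  [0,0,0,0,0.069,0.0141,1],
])

```text
t: 20.22
tool_pos: [0.5254, 0.0882, 0.0179]
tcp_rot: [0.271, 3.097, 0.312]
force: [-0.0, 0.5, 0.1]
grip_width: -0.0001
finger_force: 0.0
```

```bash
python3 nx.py 183; python3 lat.py
```

```text
20.2167 s 502.7 r 176.4 z 17.9 x-axis [-0.985  0.173  0.001] yaw -0.1743 F [-0.   0.5  0.1]
shift [0.0003 0.0065 0.0012]
scene 1542 s [449.  473.8] r [196.9 331.8] mid [461.5 461.6 461.6 461.5 461.4 461.5 461.7 461.5] z 57.2
scene 1742 s [491.7 517. ] r [191.3 325.5] mid [505.1 504.4 504.4 504.6 504.3 504.5 504.6 504.6] z 57.2
scene 2035 s [532.6 557.7] r [194.8 332.2] mid [545.3 545.  545.1 545.3 545.2 545.2 545.  545.3 545.2] z 57.3
top 1321 s [530.5 554.9] r [204.  334.3] mid [542.2 542.8 542.4 542.8 542.6 542.6 542.6 542.8] z 61.1
top 1125 s [489.5 514.2] r [204.5 327. ] mid [493.5 501.7 501.8 501.7 502.  501.7 502. ] z 61.2
top 1506 s [446.5 471.1] r [196.2 334. ] mid [458.8 458.7 458.9 458.7 458.7 458.9 458.8 458.8 459. ] z 61.3
20.3167 [0.5254 0.088  0.0179] [-0.  -0.1  0. ]
```

>>> jog_arm([
  [0,0,0,0,0.0015,0.0003,1],
  [0,0,0,0,0.003,0.0006,1],
  [0,0,0,0,0.0045,0.0009,1],
  [0,0,0,0,0.0055,0.0011,1],
  [0,0,0,0,0.0066,0.0013,1],
  [0,0,0,0,0.0066,0.0013,1],
  [0,0,0,0,0.0066,0.0013,1],
  [0,0,0,0,0,0,1],
  [0,0,0,0,-0.015,-0.003,1],
  [0,0,0,0,-0.04,-0.008,1],
  [0,0,0,0,-0.07,-0.014,1],
  [0,0,0,0,-0.1,-0.03,1],
  [0,0,0,0,-0.13,-0.06,1],
  [0,0,0,0,-0.16,-0.09,1],
  [0,0,0,0,-0.19,-0.1,1],
  [0,0,0,0,-0.19,-0.1,1],
])

```text
t: 21.65
tool_pos: [0.4886, -0.1234, 0.0791]
tcp_rot: [0.286, 3.094, 0.305]
force: [-0.5, -0.2, 0.3]
grip_width: 0.0001
finger_force: 0.0
```

```bash
python3 lat.py; python3 - <<'E'
from m import *
p,d,W=grab("scene"); q,_,_=grab("top")
cv2.imwrite("pics/s4.png",np.hstack([cv2.resize(p[180:380,320:520,::-1],None,fx=2,fy=2),cv2.resize(q[140:340,150:350,::-1],None,fx=2,fy=2)]))
E
```

```text
scene 1688 s [449.  473.8] r [195.6 331.7] mid [461.8 461.7 461.8 461.8 461.6 461.4 461.1 461.3 461.4] z 57.2
scene 1866 s [491.7 516.9] r [194.7 331.8] mid [504.2 504.4 504.4 504.3 504.3 504.4 504.4 504.6 504.2] z 57.3
scene 2030 s [532.5 557.6] r [195.1 332.2] mid [545.3 544.9 545.2 545.3 545.  545.2 545.1 545.3 545.2] z 57.3
top 1378 s [530.8 554.7] r [196.7 333.8] mid [542.6 542.9 542.8 542.7 542.6 542.6 542.6 542.5 542.8] z 61.2
top 1417 s [489.8 513.9] r [195.8 333. ] mid [501.7 501.6 501.8 502.  502.  502.1 502.  501.9 501.8] z 61.1
top 1465 s [446.9 470.8] r [196.7 334. ] mid [458.9 458.8 458.8 458.8 459.  458.6 458.8 458.5 458.9] z 61.2
21.75 [ 0.4892 -0.1174  0.0783] [0.1 0.5 0.1]
```

View pics/s4.png

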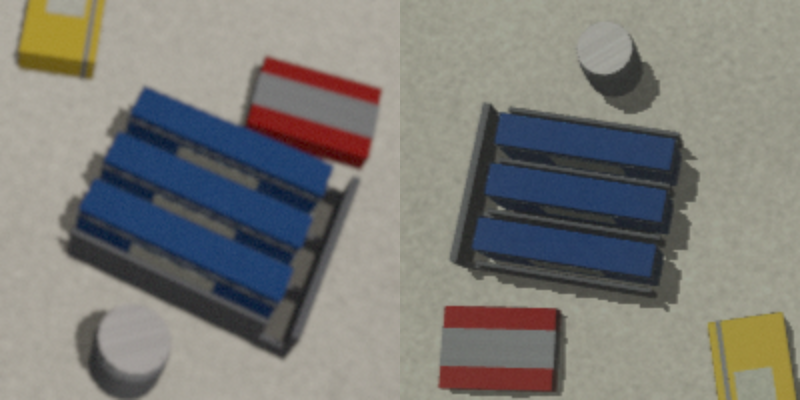

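The box stands between its two neighbours: its outer end is level with theirs to about 1 mm ((105,165) in the left half, (668,205) in the right). Neighbours, tin and flat pack have not moved, and the gripper is clear, so I'm handing in.

```bash
python3 -c "
from rig import robot
print(robot.sign_off())"
```

```text
the job is handed in; nothing more can be done
None
```

The box now stands upright in the free slot with its outer end level with its neighbours to about 1 mm, the neighbours, tin and flat pack unmoved, and the job was handed in at about 22 s.

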